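# Weed the tired clip out of a row of bag clips

## Robot

A 6-joint arm with a two-finger parallel gripper is mounted at the origin on a cart in front of the work surface, level with it; the furniture and walls round the work are solid. World frame = base frame: x ahead of the robot, y to its left, z up, the work surface at z = 0. Lengths are in mm, angles in rad, forces in N, time in s.
With the tool pointing down it reaches from about 350 to 775 mm from the base axis. Payload 7.3 kg.
Tool frame: the origin (TCP) lies at the centre of the arm's flange, where the gripper is bolted on; the fingertips stand 178 mm ahead of it and the grasp point (between the pads) lies 159 mm ahead of it; z points along the fingers, y is the direction in which the jaws open and shut (so a half turn about z gives the same grasp; the last joint's range is limited). The gripper opens to 92 mm and grips with 3 to 60 N. Pads are 19 mm wide; open, the fingers measure 130 mm over their backs; the gripper's body (75 mm by 190 mm) begins 47 mm behind the grasp point.
Start: joints at [0.974, 0.342, 1.524, -0, 1.275, -0.146], TCP at [228.715, 472.565, 404.741] pointing down, gripper open.
Joint ranges: [-2.53, 2.53], [-0.77, 2.02], [0.04, 2.7], [-1, 4.14], [0.28, 2.66], [-3.11, 3.11]. Speed limits (rad/s): [2.57, 2.57, 3.14, 3.14, 3.14, 3.14].

## Interface

Orientations are given as [roll, pitch, yaw] about the fixed x, y, z axes, in that order (R = Rz(yaw) Ry(pitch) Rx(roll)).
In Python, from plant import get_obs, capture, close_job gives the robot as it stands. The module is installed in compiled form; this text tells all that it offers.
- The arm moves only by the shell command python3 -m pendant 'ROWS'. ROWS is JSON, a list of rows, each a list of 3 entries, a list of its own where there are three numbers: the shift along the tool's x, y, z in m, then the turn, a rotation vector about the tool's x, y, z in rad, then the finger opening in m, from 0 to 0.0918. In form: [[[tx, ty, tz], [wx, wy, wz], fingers], ...]. A call has 1 to 10 rows; each row is the pose to reach, as a shift and turn from the pose commanded when the call began, along the tool's axes at that moment; what a row does not reach only later rows make up. A row lasts 1/12 s, in which the tool goes at most 41.7 mm and 7.16 degrees, less where a joint would pass 70% of its speed; a pose out of reach is approached as far as the arm can. A call with a gripper value outside its range is refused whole. The fingers move at their own pace and stop on an object; the grip force is fixed at half the most. Time passes only in rows, so rows that repeat a pose let the fingers close. It gives the time, the measured TCP pose, the force and the opening at its end, in the units of the state.
- get_obs(): the state, without advancing time (a new reading comes with each control period).
- capture(name): name is "scene" or "top" or "wrist"; returns a dict with "color" (420x560x3 uint8, red, green, blue), "mtx" (3x3 intrinsics, pixels), "rvec" (rotation vector, rad) and "tvec" (3), from world to camera coordinates, as OpenCV has them. Camera axes: x right, y down, z forward; pixel columns grow to the right and rows downward; lengths in mm; the calibration is good to about 2 mm. The wrist camera is an equidistant fisheye: a pixel r from the principal point sees the ray r / f radians off the axis. A picture is of the moment at which its call begins. There is no depth.
- close_job(): hands the job in, once; it reports no verdict.
The state is a dict: "time": time; "joint_positions": joint angles; "dq": joint speeds; "tau": joint torques, N m; "tool_pos": TCP position; "tcp_rot": TCP orientation; "contact_force": force on the tool from outside, world axes, zero at the start; "moment": the same for the moment, N m; "grip_width": finger opening in mm.
Only numpy, scipy, OpenCV 4.12 (cv2) and the standard library are available. Lean on these libraries where they do the work, as an engineer would, in place of code of your own. Each camera call takes 0.05 s, during which the arm holds its last target. There are 200 camera calls.

## Task

Four big wooden bag clips are parked on the leaning front rim of the painted pantry caddy; they look alike, but the spring of one has gone slack. Feel the clips by squeezing their tails until you find the slack one, take it off the rim and drop it into the open divided wooden box. The three clips with sound springs must end up firmly clamped on the rim, each at its own place, and the things standing around must not be pushed about.

Things in the scene. Friction and masses are not known exactly. Their poses are not given: they have to be found in the camera images.
- rim_1: Leftmost quarter (80 mm) of the caddy's front rim: a fixed painted board 6 mm thick that leans 30 deg from vertical towards the robot, top edge 140 mm above the worktop. Origin: on the top edge, mid-thickness, where its clip sits (within 5 mm along y). z: up along the leaning board, which is also the clip's long axis, jaws to tails; y: along the edge; x: through the board, into the caddy.
- rim_2: The same for the second quarter from the left, 80 mm beside rim_1; it carries another clip.
- rim_3: The same for the third quarter from the left.
- rim_4: The same for the rightmost quarter.
- tails_1 (a point): Place where the tails of the clip on rim_1 are pinched when it sits on the rim: 63 mm above the origin of rim_1 along its z, midway between the tails; same axes as rim_1. It is a place on the caddy and does not follow the clip. CLIPS: two levers of light wood on a coil-spring pivot, 110 mm long, 36 mm wide (along the rim), 48 g; pivot 14 mm above the rim edge.
- tails_2 (a point): Place where the tails of the clip on rim_2 are pinched when it sits on the rim: 63 mm above the origin of rim_2 along its z, midway between the tails; same axes as rim_2. It is a place on the caddy and does not follow the clip. JAWS: 38 mm long below the rim edge, on both faces of the board. TAILS: spread 52 mm along x at their rounded tips, 68 mm above the rim edge.
- tails_3 (a point): Place where the tails of the clip on rim_3 are pinched when it sits on the rim: 63 mm above the origin of rim_3 along its z, midway between the tails; same axes as rim_3. It is a place on the caddy and does not follow the clip. SQUEEZE the tails together along x: they stop at 26 mm, with the jaws 28 mm apart, clear of the board; let go, the jaws clamp again.
- tails_4 (a point): Place where the tails of the clip on rim_4 are pinched when it sits on the rim: 63 mm above the origin of rim_4 along its z, midway between the tails; same axes as rim_4. It is a place on the caddy and does not follow the clip. SPRINGS, force at the tail tips: sound, starts to yield at 9 N, 15 N when fully open; slack, 2.2 N and 3.2 N. Just one clip is slack, on any quarter.
- caddy: Painted open caddy that carries the rim, fixed, 356 mm wide, 244 mm deep, 144 mm high, with a bar handle on each side and a tin, corks and a notebook in it; origin on the worktop below the middle of its front rim.
- odds_box: Open dark wooden box, fixed, 220 mm long (its y, roughly away from the robot), 132 mm wide (x, roughly to the right), walls 75 mm high, floor 7 mm thick, split by a 63 mm high divider into two compartments of 101 (y) x 116 mm (x). Its lid stands open on the right, up to 215 mm high. Origin: under the middle of the box.
- box_near (a point): Middle of the floor of the box's compartment nearer the robot, 7 mm above the worktop; same axes as the box.
- box_far (a point): The same for the compartment further from the robot. The slack clip may lie in either.
- mill: Bystander: dark wooden pepper mill, 58 mm across, 170 mm tall; loose, origin at its underside.
- egg_cup: Bystander: plated egg cup, 39 mm across, 60 mm tall; loose, origin at its underside.
- lemon: Bystander: lemon, about 71 x 53 x 51 mm; loose, origin at its underside.
- glass: Bystander: clear glass tumbler, 80 mm across, 88 mm tall; loose, origin at its underside.

How it is judged (in metres and radians):
At the end, for the whole second after the job is handed in: Three of the four quarters of the rim are each firmly clamped by a sound clip (over 15 N of contact, both faces added; a slack clip gives about 6 N), the fourth is bare, and the slack clip rests in the odds box, which carries its weight (((contact force between rim_1 and anything else below 0.2 N and contact force between each of rim_2, rim_3, rim_4 and anything else above 15 N) or (contact force between rim_2 and anything else below 0.2 N and contact force between each of rim_1, rim_3, rim_4 and anything else above 15 N) or (contact force between rim_3 and anything else below 0.2 N and contact force between each of rim_1, rim_2, rim_4 and anything else above 15 N) or (contact force between rim_4 and anything else below 0.2 N and contact force between each of rim_1, rim_2, rim_3 and anything else above 15 N)) and contact force between odds_box and anything else above 0.3 N); the robot touches nothing.
It fails at once if the pepper mill is pushed 40 mm or more from its place, or over (distance of mill from where it was at the start of the episode above 0.04 m or angle between mill's own z axis and vertical above 0.5 rad).
It fails at once if the egg cup is pushed 40 mm or more from its place, or over (distance of egg_cup from where it was at the start of the episode above 0.04 m or angle between egg_cup's own z axis and vertical above 0.5 rad).
It fails at once if the lemon is pushed 40 mm or more from its place, or over (distance of lemon from where it was at the start of the episode above 0.04 m).
It fails at once if the tumbler is pushed 40 mm or more from its place, or over (distance of glass from where it was at the start of the episode above 0.04 m or angle between glass's own z axis and vertical above 0.5 rad).
It also fails if it takes over 58 s, if anything falls off the work surface, if the arm or the gripper's body presses on something with over 40 N, if the wrist force passes 120 N, or if a joint passes its speed limit or range.

## Working session

There is one attempt and no reset: what is moved stays moved. The work goes in short steps, Python scripts to look and compute and a shell command to move; the robot and the scene stay as the last step left them, time stands still between calls to the robot, and variables do not carry over. Pictures are saved under pics/ and viewed, about 8 in all and at most 12, crops included, and the job is handed in when it is done.

```bash
mkdir -p pics; python3 - <<'E'
from plant import get_obs,capture
import cv2,numpy as np
for n in("scene","top"):
    c=capture(n);cv2.imwrite(f"pics/{n}.png",c["color"][:,:,::-1])
    R=cv2.Rodrigues(np.array(c["rvec"]))[0];print(n,c["mtx"],R.round(3).tolist(),(-R.T@np.ravel(c["tvec"])).round(0))
print(get_obs())
E
```

```text
scene [[477.83056184   0.         280.80845725]
 [  0.         477.83056184 207.04926645]
 [  0.           0.           1.        ]] [[0.777, -0.629, -0.006], [-0.421, -0.514, -0.747], [0.467, 0.583, -0.665]] [ -68. -761. 1010.]
top [[509.59175799   0.         271.84743542]
 [  0.         509.59175799 208.68730439]
 [  0.           0.           1.        ]] [[-0.02, -1.0, 0.005], [-0.995, 0.02, -0.094], [0.093, -0.007, -0.996]] [ 411.   28. 1668.]
{'time': 0.1, 'joint_positions': array([ 9.73977928e-01,  3.42650378e-01,  1.52489340e+00, -2.03139180e-05,
        1.27540616e+00, -1.45968607e-01]), 'dq': array([ 0.00052574, -0.00399405, -0.0032983 ,  0.00044329,  0.00127843,
        0.00212783]), 'tau': array([ 1.86012810e-03, -4.32002878e+01, -2.44696516e+01,  7.20755383e-02,
        5.25381393e-02, -6.16438911e-05]), 'tool_pos': array([228.66162015, 472.46120377, 404.12548767]), 'tcp_rot': array([-3.14024698e+00, -1.78198613e-04,  2.69074867e+00]), 'contact_force': array([-0.25359187,  0.78773077,  0.19684848]), 'moment': array([-0.04891981, -0.00998507,  0.02016339]), 'grip_width': 92.16522283041532}
```

View pics/scene.png

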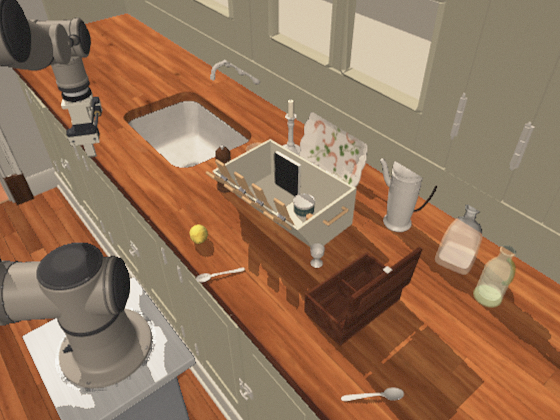

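View pics/top.png

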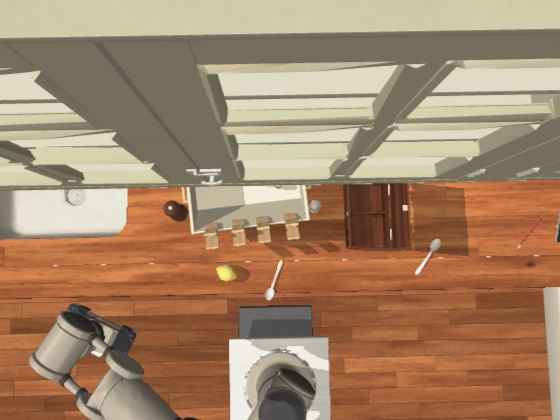

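```bash
python3 - <<'E'
import cv2
a=cv2.imread("pics/scene.png");cv2.imwrite("pics/s2.png",cv2.resize(a[130:340,200:430],None,fx=3.4,fy=2.85,interpolation=3)[:600,:800])
a=cv2.imread("pics/top.png");cv2.imwrite("pics/t2.png",cv2.resize(a[170:300,160:420],None,fx=3,fy=3,interpolation=3))
E
```

```text
(no output)
```

View pics/s2.png

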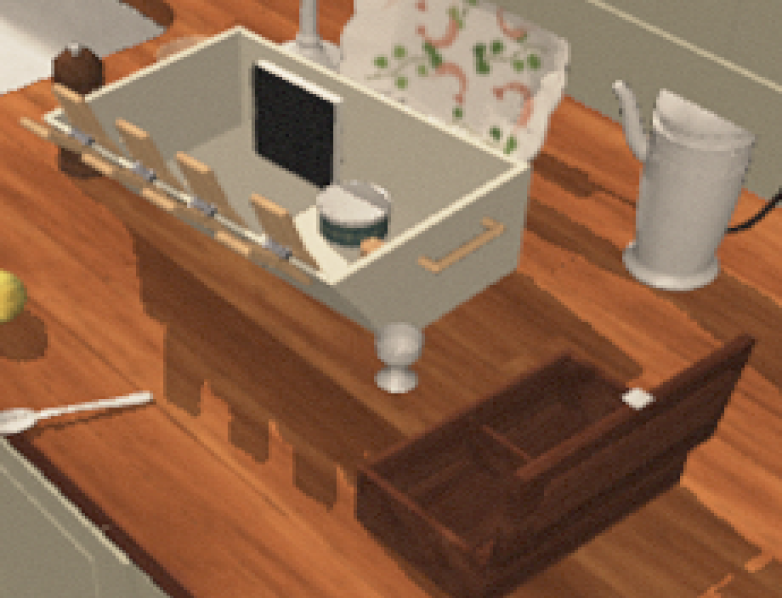

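View pics/t2.png

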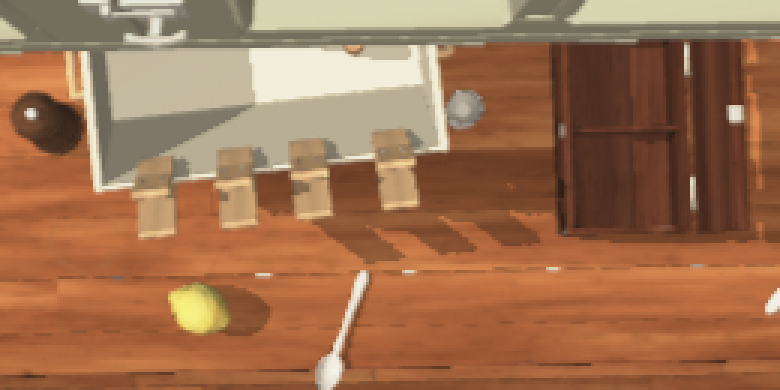

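```bash
cat > h.py <<'E'
import numpy as np,cv2,json
from scipy.optimize import least_squares
from scipy.spatial.transform import Rotation as Ro
def proj(c,P):
    return cv2.projectPoints(np.array(P,float).reshape(-1,3),np.array(c["rvec"],float),np.array(c["tvec"],float),np.array(c["mtx"]),None)[0].reshape(-1,2)
def Rz(a): return Ro.from_euler('z',a).as_matrix()
AX=np.array([[np.cos(np.pi/6),0,-.5],[0,1,0],[.5,0,np.cos(np.pi/6)]]) # columns: rim axes
def load(): return json.load(open('pose.json'))
def tool_rim(d,i,up=63,dx=0,dy=0):
    """TCP pose (pos,R) with the grasp point `up` mm above rim i edge"""
    p=d['cad'];R=Rz(p[2])@AX;o=np.array([p[0],p[1],0])+Rz(p[2])@[0,d['off'][i-1],140]
    g=o+R@[dx,dy,up]
    T=np.stack([R[:,1],R[:,0],-R[:,2]],1)
    return g-159*T[:,2],T
def rel(o,pos,T):
    R0=Ro.from_euler('xyz',o['tcp_rot']).as_matrix()
    return ((R0.T@(pos-o['tool_pos']))/1000).round(4),Ro.from_matrix(R0.T@T).as_rotvec().round(4)
E
python3 - <<'E'
from h import *
from plant import capture,get_obs
t,s=capture("top"),capture("scene")
T=lambda u,v:(160+u/3,170+v/3); S=lambda u,v:(200+u/3.4,130+v/2.85)
a=AX
tobs=[T(97,190),T(447,150)]+[T(156,237),T(237,226),T(312,217),T(399,207)]+[T(155,157),T(236,149),T(309,140),T(392,130)]
sobs=[S(45,118),S(337,280)]+[S(32,126),S(97,165),S(178,213),S(255,245)]+[S(72,92),S(133,125),S(193,158),S(270,200)]
def pts(p):
    B=[[0,178,141],[0,-178,141]]
    for sg in(-1,1):
        for o in p[3:]: B.append(np.array([0,o,140])+a@[sg*25,0,68])
    return np.array(B)@Rz(p[2]).T+[p[0],p[1],0]
def f(p):
    return np.r_[(proj(t,pts(p))-tobs).ravel(),(.7*(proj(s,pts(p))-sobs)).ravel()]
r=least_squares(f,[600,60,.1,120,40,-40,-120],loss='soft_l1')
print(r.x.round(3));print(f(r.x).reshape(2,-1,2).round(1).tolist())
def g(p):
    q=lambda B:np.array(B)@Rz(p[2]).T+[p[0],p[1],0]
    return np.r_[(proj(t,q([[-66,-110,75],[66,-110,75],[-58,0,63],[58,0,63]]))-[T(558,233),T(690,233),T(567,130),T(678,130)]).ravel(),(proj(s,q([[-66,-110,75],[-66,110,75]]))-[S(357,467),S(567,357)]).ravel()]
b=least_squares(g,[600,-250,-1.57],loss='soft_l1');print('box',b.x.round(3),g(b.x).round(1))
json.dump(dict(cad=r.x[:3].tolist(),off=r.x[3:].tolist(),box=b.x.tolist()),open('pose.json','w'))
d=load();o=get_obs()
for i in(1,2,3,4):
    p,R=tool_rim(d,i,63);print(i,p.round(0),(p+159*R[:,2]).round(0),rel(o,*tool_rim(d,i,160)))
E
```

```text
[ 5.08526e+02  8.16570e+01  1.06000e-01  1.15487e+02  3.65900e+01
 -3.62430e+01 -1.18712e+02]
[[[-0.7, -1.5], [0.4, -3.0], [0.9, -1.6], [0.9, -1.3], [0.8, -1.5], [-0.0, -1.7], [-1.5, 9.9], [-1.1, 9.1], [-0.1, 8.9], [0.8, 8.6]], [[-0.3, -0.5], [0.1, 0.5], [0.2, 1.1], [-0.4, 0.3], [-4.5, -2.8], [-5.1, -0.3], [-0.2, -0.2], [0.2, 0.2], [0.6, 0.3], [0.1, 0.0]]]
box [ 541.779 -287.822   -1.601] [ 2.   0.   0.3  0.5  0.8 -0.4  0.4 -0.  -2.5 -1.7 -0.1 -3.2]
1 [386. 185. 332.] [465. 193. 195.] (array([-0.2257, -0.216 , -0.0118]), array([-0.4784, -0.2651,  0.9904]))
2 [394. 106. 332.] [473. 115. 195.] (array([-0.2674, -0.283 , -0.0117]), array([-0.4784, -0.2651,  0.9904]))
3 [402.  34. 332.] [481.  42. 195.] (array([-0.3059, -0.3449, -0.0117]), array([-0.4784, -0.2651,  0.9904]))
4 [411. -48. 332.] [490. -40. 195.] (array([-0.3494, -0.4149, -0.0116]), array([-0.4784, -0.2651,  0.9904]))
```

```bash
python3 - <<'E'
from h import *
from plant import capture,get_obs
t,s=capture("top"),capture("scene")
T=lambda u,v:(160+u/3,170+v/3); S=lambda u,v:(200+u/3.4,130+v/2.85)
a=AX
tobs=[T(97,190),T(447,150)]+[T(156,237),T(237,226),T(312,217),T(399,207)]
sobs=[S(45,118),S(337,280)]+[S(72,92),S(133,125),S(193,158),S(270,200)]
def pts(p,sg):
    B=[[0,178,141],[0,-178,141]]+[np.array([0,o,140])+a@[sg*25,0,68] for o in p[3:]]
    return np.array(B)@Rz(p[2]).T+[p[0],p[1],0]
f=lambda p:np.r_[(proj(t,pts(p,-1))-tobs).ravel(),(proj(s,pts(p,1))-sobs).ravel()]
r=least_squares(f,[600,60,.1,120,40,-40,-120],loss='soft_l1')
print(r.x.round(3));print(f(r.x).reshape(2,-1,2).round(1).tolist())
d=load();d['cad']=r.x[:3].tolist();d['off']=r.x[3:].tolist();json.dump(d,open('pose.json','w'))
o=get_obs()
for i in(1,2,4):print(i,rel(o,*tool_rim(d,i,170)),tool_rim(d,i,170)[0])
E
```

```text
[ 506.178   80.754  -18.746  117.303   39.22   -33.153 -118.098]
[[[-0.4, -0.9], [0.8, -2.1], [0.5, -0.8], [0.3, -0.4], [0.0, -0.5], [0.1, -0.8]], [[-0.8, -0.4], [-0.4, 1.3], [-1.1, -0.1], [-0.8, 0.3], [-0.5, 0.5], [-0.5, 0.5]]]
1 (array([-0.2188, -0.2185, -0.0203]), array([-0.4777, -0.2658,  0.9927])) [330.46862384 180.48630372 424.92235785]
2 (array([-0.2599, -0.2849, -0.0203]), array([-0.4777, -0.2658,  0.9927])) [338.5125337  102.81878539 424.92235785]
4 (array([-0.3427, -0.4187, -0.0202]), array([-0.4777, -0.2658,  0.9927])) [354.7190772  -53.6625821  424.92235785]
```

```bash
M='[[-0.219,-0.2185,-0.020],[-0.4777,-0.2658,0.9927],0.0918]'
python3 -m pendant '[[[-0.219,-0.2185,-0.020],[-0.4777,-0.2658,0.9927],0.0918],[[-0.219,-0.2185,-0.020],[-0.4777,-0.2658,0.9927],0.0918],[[-0.219,-0.2185,-0.020],[-0.4777,-0.2658,0.9927],0.0918],[[-0.219,-0.2185,-0.020],[-0.4777,-0.2658,0.9927],0.0918],[[-0.219,-0.2185,-0.020],[-0.4777,-0.2658,0.9927],0.0918],[[-0.219,-0.2185,-0.020],[-0.4777,-0.2658,0.9927],0.0918],[[-0.219,-0.2185,-0.020],[-0.4777,-0.2658,0.9927],0.0918],[[-0.219,-0.2185,-0.020],[-0.4777,-0.2658,0.9927],0.0918],[[-0.219,-0.2185,-0.020],[-0.4777,-0.2658,0.9927],0.0918],[[-0.219,-0.2185,-0.020],[-0.4777,-0.2658,0.9927],0.0918]]'
python3 - <<'E'
from h import *
from plant import *
o=get_obs();print(o['time'],o['tool_pos'],rel(o,*tool_rim(load(),1,170)))
E
```

```text
time: 1.13
tool_pos: [330.6, 179.3, 424.9]
tcp_rot: [2.615, -0.003, 1.666]
contact_force: [-0.4, -0.6, 0.4]
grip_width: 91.7
1.1333 [330.58770765 179.28543285 424.92134973] (array([ 0.0012, -0.    , -0.    ]), array([ 0.003 ,  0.0018, -0.0082]))
```

Look from the wrist camera close by.

```bash
python3 - <<'E'
from h import *
from plant import *
c=capture("wrist")
R=cv2.Rodrigues(np.array(c["rvec"]))[0];C=-R.T@np.ravel(c["tvec"]);print(c["mtx"],C.round(1),R.round(2).tolist())
d=load()
im=c["color"][:,:,::-1].copy()
def fe(P):
    X=R@(np.array(P)-C);th=np.arctan2(np.hypot(X[0],X[1]),X[2]);f=c["mtx"][0][0];u=X[:2]/np.hypot(*X[:2])*th*f
    return u+[c["mtx"][0][2],c["mtx"][1][2]]
p=d['cad'];A=Rz(p[2])@AX
cv2.imwrite("pics/w1raw.png",im)
for i in range(4):
    o=np.array([p[0],p[1],0])+Rz(p[2])@[0,d['off'][i],140]
    for v,col in(([0,0,0],(0,0,255)),([-26,0,68],(255,0,0)),([26,0,68],(0,255,0))):
        u=fe(o+A@v);print(i+1,v,u.round(0))
        if (abs(u)<900).all(): cv2.circle(im,tuple(int(k) for k in u.round()),2,col,-1)
cv2.imwrite("pics/w1.png",cv2.resize(im,None,fx=1.42,fy=1.42,interpolation=3))
E
```

```text
[[325.1922621    0.         275.88365845]
 [  0.         325.1922621  211.11226663]
 [  0.           0.           1.        ]] [333.5 256.8 408.6] [[0.86, 0.08, 0.5], [-0.05, -0.97, 0.24], [0.51, -0.23, -0.83]]
1 [0, 0, 0] [274. 196.]
1 [-26, 0, 68] [241. 217.]
1 [26, 0, 68] [307. 216.]
2 [0, 0, 0] [275. 268.]
2 [-26, 0, 68] [245. 302.]
2 [26, 0, 68] [305. 302.]
3 [0, 0, 0] [275. 323.]
3 [-26, 0, 68] [249. 362.]
3 [26, 0, 68] [302. 362.]
4 [0, 0, 0] [276. 374.]
4 [-26, 0, 68] [253. 414.]
4 [26, 0, 68] [299. 413.]
```

View pics/w1.png

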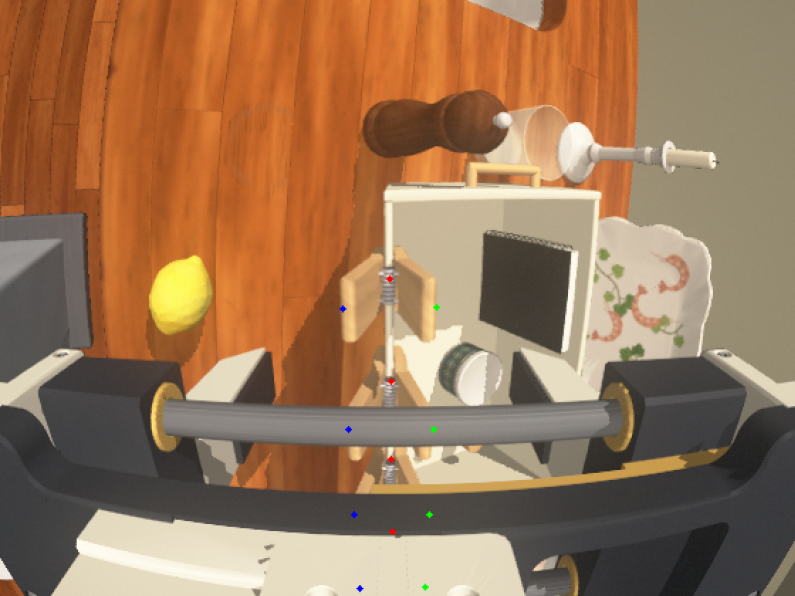

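```bash
python3 -m pendant '[[[0.001,0,0.03],[0.003,0.0018,-0.008],0.0918],[[0.001,0,0.06],[0.003,0.0018,-0.008],0.0918],[[0.001,0,0.09],[0.003,0.0018,-0.008],0.08],[[0.001,0,0.107],[0.003,0.0018,-0.008],0.07],[[0.001,0,0.107],[0.003,0.0018,-0.008],0.064],[[0.001,0,0.107],[0.003,0.0018,-0.008],0.06]]'
python3 -m pendant '[[[0,0,0],[0,0,0],0.058]]'
python3 -m pendant '[[[0,0,0],[0,0,0],0.055]]'
python3 -m pendant '[[[0,0,0],[0,0,0],0.052]]'
python3 -m pendant '[[[0,0,0],[0,0,0],0.049]]'
python3 -m pendant '[[[0,0,0],[0,0,0],0.046]]'
python3 -m pendant '[[[0,0,0],[0,0,0],0.046]]'
python3 -m pendant '[[[0,0,0],[0,0,0],0.046]]'
```

```text
time: 1.68
tool_pos: [383.7, 187.6, 331.4]
tcp_rot: [2.624, 0.004, 1.685]
contact_force: [-0.2, 1.2, -0.2]
grip_width: 69.8
time: 1.77
tool_pos: [383.6, 187.5, 332.8]
tcp_rot: [2.621, 0.003, 1.684]
contact_force: [0.8, -1.0, 0.7]
grip_width: 62.9
time: 1.85
tool_pos: [383.6, 187.4, 333.3]
tcp_rot: [2.619, 0.002, 1.684]
contact_force: [0.0, -0.3, -0.9]
grip_width: 57.4
time: 1.93
tool_pos: [383.2, 187.2, 333.1]
tcp_rot: [2.62, 0.002, 1.683]
contact_force: [-5.0, 1.4, -0.8]
grip_width: 53.8
time: 2.02
tool_pos: [382.9, 187.0, 332.5]
tcp_rot: [2.621, 0.002, 1.682]
contact_force: [-0.9, 0.4, -1.7]
grip_width: 50.5
time: 2.1
tool_pos: [383.3, 187.0, 332.5]
tcp_rot: [2.62, 0.002, 1.682]
contact_force: [-1.0, -0.4, -0.5]
grip_width: 47.7
time: 2.18
tool_pos: [383.5, 187.0, 332.4]
tcp_rot: [2.62, 0.002, 1.682]
contact_force: [-0.9, 0.9, -0.7]
grip_width: 46.7
time: 2.27
tool_pos: [383.7, 187.0, 332.3]
tcp_rot: [2.62, 0.002, 1.682]
contact_force: [-1.4, 0.1, 0.1]
grip_width: 45.9
```

```bash
python3 -m pendant '[[[0,0,0],[0,0,0],0.06],[[0,0,0],[0,0,0],0.06],[[0,0,0],[0,0,0],0.06],[[0,0,0],[0,0,0],0.06]]'
python3 -m pendant '[[[0,0.003,0],[0,0,0],0.06],[[0,0.005,0],[0,0,0],0.06],[[0,0.005,0],[0,0,0],0.06]]'
python3 -m pendant '[[[0,0.002,0],[0,0,0],0.06],[[0,0.002,0],[0,0,0],0.06]]'
python3 -m pendant '[[[0,0.002,0],[0,0,0],0.06],[[0,0.002,0],[0,0,0],0.06]]'
python3 -m pendant '[[[0,0.001,0],[0,0,0],0.06],[[0,0.001,0],[0,0,0],0.06]]'
```

```text
time: 2.6
tool_pos: [384.2, 187.1, 332.4]
tcp_rot: [2.619, 0.002, 1.682]
contact_force: [0.5, 1.0, -0.1]
grip_width: 60.0
time: 2.85
tool_pos: [387.6, 187.4, 334.1]
tcp_rot: [2.624, 0.002, 1.681]
contact_force: [-5.2, 0.2, -0.8]
grip_width: 59.9
time: 3.02
tool_pos: [389.0, 187.5, 334.9]
tcp_rot: [2.625, 0.003, 1.681]
contact_force: [-7.4, 0.5, 0.1]
grip_width: 59.8
time: 3.18
tool_pos: [390.6, 187.7, 335.8]
tcp_rot: [2.625, 0.003, 1.681]
contact_force: [-7.4, -1.1, 1.7]
grip_width: 59.9
time: 3.35
tool_pos: [391.3, 187.7, 336.2]
tcp_rot: [2.625, 0.003, 1.681]
contact_force: [-7.9, -0.6, 1.4]
grip_width: 60.3
```

```bash
python3 -m pendant '[[[0,-0.01,0],[0,0,0],0.0918],[[0,-0.01,0],[0,0,0],0.0918],[[0,-0.01,0],[0,0,0],0.0918],[[0,-0.01,0],[0,0,0],0.0918],[[-0.026,-0.01,0],[0,0,0],0.0918],[[-0.052,-0.01,0],[0,0,0],0.09],[[-0.078,-0.01,0],[0,0,0],0.07],[[-0.078,-0.01,0],[0,0,0],0.06],[[-0.078,-0.01,0],[0,0,0],0.06],[[-0.078,-0.01,0],[0,0,0],0.06]]'
python3 - <<'E'
from h import *
from plant import *
o=get_obs();print(rel(o,*tool_rim(load(),2,63)))
E
```

```text
time: 4.18
tool_pos: [392.8, 109.5, 332.6]
tcp_rot: [2.62, 0.002, 1.681]
contact_force: [0.6, -0.1, 0.2]
grip_width: 67.6
(array([-0.0011, -0.0012, -0.0003]), array([-0.0017, -0.0018,  0.0067]))
```

```bash
python3 -m pendant '[[[-0.001,-0.001,0],[0,0,0.0067],0.06],[[-0.001,-0.001,0],[0,0,0.0067],0.06],[[-0.001,0.002,0],[0,0,0.0067],0.06],[[-0.001,0.004,0],[0,0,0.0067],0.06],[[-0.001,0.004,0],[0,0,0.0067],0.06]]'
python3 -m pendant '[[[0,0.002,0],[0,0,0],0.06],[[0,0.002,0],[0,0,0],0.06]]'
python3 -m pendant '[[[0,0.002,0],[0,0,0],0.06],[[0,0.002,0],[0,0,0],0.06]]'
```

```text
time: 4.6
tool_pos: [395.3, 109.4, 333.6]
tcp_rot: [2.625, -0.002, 1.677]
contact_force: [-4.0, 1.1, -1.4]
grip_width: 60.1
time: 4.77
tool_pos: [396.6, 109.5, 334.3]
tcp_rot: [2.626, -0.002, 1.677]
contact_force: [-7.9, -0.5, -0.5]
grip_width: 60.3
time: 4.93
tool_pos: [398.2, 109.7, 335.3]
tcp_rot: [2.626, -0.002, 1.677]
contact_force: [-8.0, -0.4, 1.7]
grip_width: 59.9
```

```bash
python3 -m pendant '[[[0,-0.008,0],[0,0,0],0.0918],[[0,-0.008,0],[0,0,0],0.0918],[[0,-0.008,0],[0,0,0],0.0918],[[0,-0.008,0],[0,0,0],0.0918],[[-0.026,-0.008,0],[0,0,0],0.0918],[[-0.052,-0.008,0],[0,0,0],0.09],[[-0.072,-0.008,0],[0,0,0],0.07],[[-0.072,-0.008,0],[0,0,0],0.06],[[-0.072,-0.008,0],[0,0,0],0.06],[[-0.072,-0.008,0],[0,0,0],0.06]]'
python3 -m pendant '[[[0,0,0],[0,0,0],0.06],[[0,0.003,0],[0,0,0],0.06],[[0,0.005,0],[0,0,0],0.06],[[0,0.005,0],[0,0,0],0.06]]'
python3 -m pendant '[[[0,0.002,0],[0,0,0],0.06],[[0,0.002,0],[0,0,0],0.06]]'
python3 -m pendant '[[[0,0.002,0],[0,0,0],0.06],[[0,0.002,0],[0,0,0],0.06]]'
python3 - <<'E'
from h import *
from plant import *
o=get_obs();print(rel(o,*tool_rim(load(),3,63)),rel(o,*tool_rim(load(),4,63)))
E
```

```text
time: 5.77
tool_pos: [400.2, 37.1, 332.3]
tcp_rot: [2.621, -0.001, 1.675]
contact_force: [-0.2, -0.4, 0.7]
grip_width: 68.0
time: 6.1
tool_pos: [404.6, 37.9, 334.8]
tcp_rot: [2.621, -0.001, 1.677]
contact_force: [-1.5, -0.3, 0.1]
grip_width: 60.0
time: 6.27
tool_pos: [406.2, 37.8, 335.7]
tcp_rot: [2.621, -0.001, 1.677]
contact_force: [-0.9, 1.1, -0.0]
grip_width: 59.9
time: 6.43
tool_pos: [408.1, 37.8, 336.7]
tcp_rot: [2.621, -0.001, 1.676]
contact_force: [-1.5, 0.3, 0.0]
grip_width: 60.0
(array([-0.0005, -0.01  , -0.0006]), array([-0.0025, -0.0022,  0.0012])) (array([-0.0855, -0.0101, -0.0008]), array([-0.0025, -0.0022,  0.0012]))
```

```bash
python3 -m pendant '[[[0,-0.01,0],[0,0,0],0.0918],[[0,-0.01,0],[0,0,0],0.0918],[[0,-0.01,0],[0,0,0],0.0918],[[0,-0.01,0],[0,0,0],0.0918],[[-0.03,-0.01,0],[0,0,0],0.0918],[[-0.06,-0.01,0],[0,0,0],0.09],[[-0.0855,-0.01,0],[0,0,0],0.07],[[-0.0855,-0.01,0],[0,0,0],0.06],[[-0.0855,-0.01,0],[0,0,0],0.06],[[-0.0855,-0.01,0],[0,0,0],0.06]]'
python3 -m pendant '[[[0,0,0],[0,0,0],0.06],[[0,0.003,0],[0,0,0],0.06],[[0,0.005,0],[0,0,0],0.06],[[0,0.005,0],[0,0,0],0.06]]'
python3 -m pendant '[[[0,0.003,0],[0,0,0],0.06],[[0,0.003,0],[0,0,0],0.06]]'
python3 - <<'E'
from h import *
from plant import *
o=get_obs();print(rel(o,*tool_rim(load(),3,63)),rel(o,*tool_rim(load(),4,63)))
E
```

```text
time: 7.27
tool_pos: [408.2, -48.1, 331.5]
tcp_rot: [2.621, -0.002, 1.676]
contact_force: [0.4, 0.2, 0.9]
grip_width: 67.9
time: 7.6
tool_pos: [411.9, -46.7, 333.6]
tcp_rot: [2.623, -0.002, 1.679]
contact_force: [-6.5, -1.9, -0.0]
grip_width: 60.2
time: 7.77
tool_pos: [414.4, -46.4, 334.9]
tcp_rot: [2.624, -0.003, 1.678]
contact_force: [-7.6, -0.4, 0.9]
grip_width: 60.3
(array([ 0.0839, -0.0068, -0.0005]), array([-0.006 , -0.0046,  0.0025])) (array([-0.001 , -0.0071, -0.0009]), array([-0.006 , -0.0046,  0.0025]))
```

Clip 3 is the slack one (1.5 N against about 7.8 N for the others). Going back, squeezing it fully.

```bash
python3 -m pendant '[[[0,-0.007,0],[0,0,0],0.0918],[[0,-0.007,0],[0,0,0],0.0918],[[0,-0.007,0],[0,0,0],0.0918],[[0,-0.007,0],[0,0,0],0.0918],[[0.03,-0.007,0],[0,0,0],0.0918],[[0.06,-0.007,0],[0,0,0],0.09],[[0.084,-0.007,0],[0,0,0],0.07],[[0.084,-0.007,0],[0,0,0],0.06],[[0.084,-0.007,0],[0,0,0],0.055],[[0.084,-0.007,0],[0,0,0],0.05]]'
python3 -m pendant '[[[0,0,0],[0,0,0],0.045],[[0,0,0],[0,0,0],0.035],[[0,0,0],[0,0,0],0.025],[[0,0,0],[0,0,0],0.02],[[0,0,0],[0,0,0],0.015],[[0,0,0],[0,0,0],0.015],[[0,0,0],[0,0,0],0.015]]'
python3 - <<'E'
from h import *
from plant import *
c=capture("wrist");cv2.imwrite("pics/w2.png",c["color"][:,:,::-1])
cv2.imwrite("pics/s3.png",cv2.resize(capture("scene")["color"][100:300,170:380,::-1],None,fx=3,fy=3,interpolation=3))
o=get_obs();print(rel(o,*tool_rim(load(),3,63)))
E
```

```text
time: 8.6
tool_pos: [400.7, 35.4, 332.5]
tcp_rot: [2.62, -0.001, 1.677]
contact_force: [0.7, -0.1, 0.0]
grip_width: 67.8
time: 9.18
tool_pos: [400.3, 35.3, 332.2]
tcp_rot: [2.621, -0.001, 1.676]
contact_force: [-1.1, -0.5, -0.5]
grip_width: 24.5
(array([ 0.001 , -0.0008, -0.0006]), array([-0.0027, -0.0021,  0.0011]))
```

View pics/s3.png

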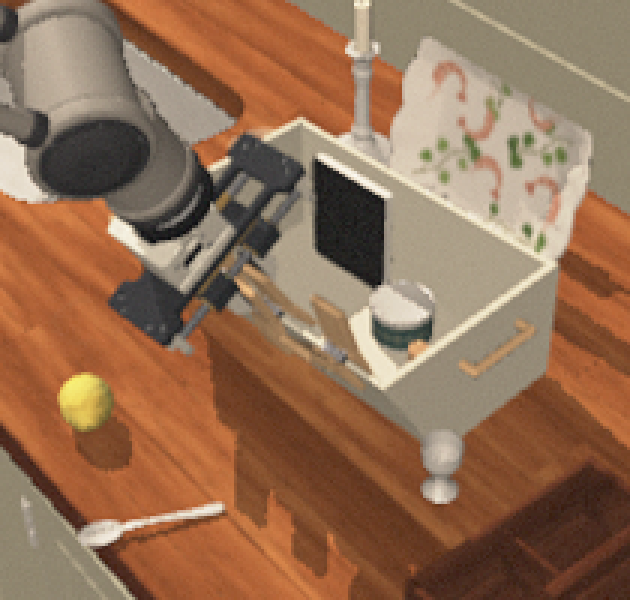

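```bash
python3 -m pendant '[[[0,0,-0.01],[0,0,0],0.015],[[0,0,-0.025],[0,0,0],0.015],[[0,0,-0.04],[0,0,0],0.015],[[0,0,-0.06],[0,0,0],0.015],[[0,0,-0.08],[0,0,0],0.015],[[0,0,-0.1],[0,0,0],0.015],[[0,0,-0.12],[0,0,0],0.015],[[0,0,-0.12],[0,0,0],0.015]]'
python3 - <<'E'
from h import *
from plant import *
cv2.imwrite("pics/s4.png",cv2.resize(capture("scene")["color"][80:300,170:420,::-1],None,fx=2.6,fy=2.6,interpolation=3))
d=load();b=d['box'];o=get_obs();print(b)
# vertical tool, jaws along box y
Y=Rz(b[2])@[0,1,0];Z=np.array([0,0,-1.]);T=np.stack([np.cross(Y,Z),Y,Z],1)
for n,yy in(("near",-54.5),("far",54.5)):
  for h in(240,125):
    g=np.array([b[0],b[1],0])+Rz(b[2])@[-6,yy,h];print(n,h,g.round(0),(g-159*Z).round(0),rel(o,g-159*Z,T))
E
```

```text
time: 9.95
tool_pos: [340.3, 29.1, 439.1]
tcp_rot: [2.615, 0.001, 1.676]
contact_force: [1.5, 0.3, -0.2]
grip_width: 24.7
[541.7785807315281, -287.82195511242486, -1.6013603811986477]
near 240 [ 487. -280.  240.] [ 487. -280.  399.] (array([-0.3228,  0.079 ,  0.0904]), array([ 0.5243, -0.0355,  0.1324]))
near 125 [ 487. -280.  125.] [ 487. -280.  284.] (array([-0.3228,  0.0213,  0.1899]), array([ 0.5243, -0.0355,  0.1324]))
far 240 [ 596. -283.  240.] [ 596. -283.  399.] (array([-0.3376,  0.1724,  0.1445]), array([ 0.5243, -0.0355,  0.1324]))
far 125 [ 596. -283.  125.] [ 596. -283.  284.] (array([-0.3376,  0.1148,  0.2441]), array([ 0.5243, -0.0355,  0.1324]))
```

View pics/s4.png

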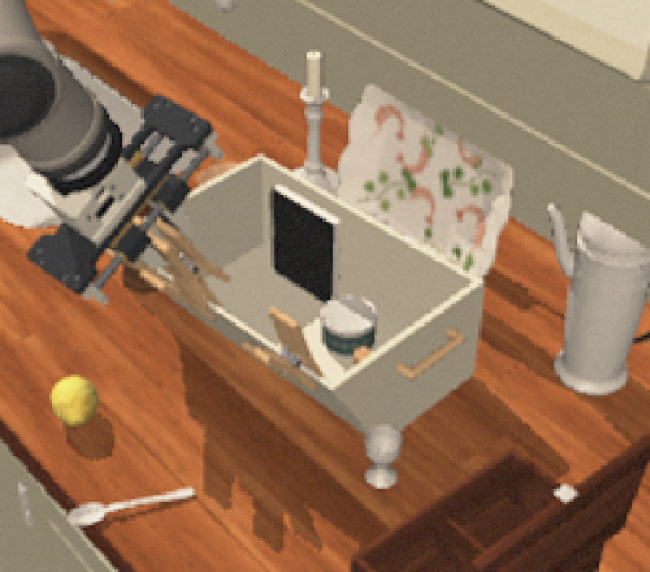

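```bash
python3 -m pendant '[[[0,0,-0.03],[0,0,0],0.015],[[-0.03,0,-0.05],[0,0,0],0.015],[[-0.07,0,-0.05],[0,0,0],0.015],[[-0.11,0,-0.05],[0,0,0],0.015],[[-0.15,0.01,-0.02],[0.1,-0.007,0.025],0.015],[[-0.19,0.02,0.01],[0.21,-0.014,0.053],0.015],[[-0.225,0.035,0.03],[0.31,-0.021,0.079],0.015],[[-0.26,0.05,0.05],[0.42,-0.028,0.106],0.015],[[-0.295,0.065,0.07],[0.524,-0.0355,0.132],0.015],[[-0.323,0.079,0.09],[0.524,-0.0355,0.132],0.015]]'
python3 -m pendant '[[[0,0,0],[0,0,0],0.015],[[0,0,0],[0,0,0],0.015]]'
python3 - <<'E'
from h import *
from plant import *
cv2.imwrite("pics/s5.png",cv2.resize(capture("scene")["color"][160:360,250:460,::-1],None,fx=3,fy=3,interpolation=3))
d=load();b=d['box'];o=get_obs()
Y=Rz(b[2])@[0,1,0];Z=np.array([0,0,-1.]);T=np.stack([np.cross(Y,Z),Y,Z],1)
g=np.array([b[0],b[1],0])+Rz(b[2])@[-6,-54.5,125];print(rel(o,g-159*Z,T))
E
```

```text
time: 10.83
tool_pos: [477.7, -269.3, 398.6]
tcp_rot: [-3.13, -0.002, 1.54]
contact_force: [0.5, 0.8, 0.4]
grip_width: 24.7
time: 11.0
tool_pos: [477.3, -269.0, 397.1]
tcp_rot: [-3.132, -0.005, 1.54]
contact_force: [0.3, -0.1, -0.5]
grip_width: 24.7
(array([-0.0123,  0.0123,  0.1147]), array([-0.0076, -0.0038,  0.0006]))
```

View pics/s5.png

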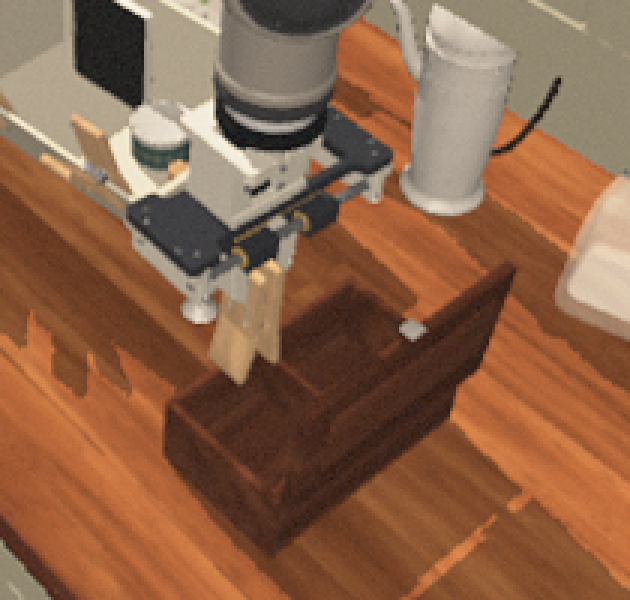

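```bash
python3 -m pendant '[[[-0.0123,0.0123,0],[0,0,0],0.015],[[-0.0123,0.0123,0.03],[0,0,0],0.015],[[-0.0123,0.0123,0.06],[0,0,0],0.015],[[-0.0123,0.0123,0.09],[0,0,0],0.015],[[-0.0123,0.0123,0.113],[0,0,0],0.015],[[-0.0123,0.0123,0.113],[0,0,0],0.015],[[-0.0123,0.0123,0.113],[0,0,0],0.015]]'
python3 -m pendant '[[[0,0,0],[0,0,0],0.04],[[0,0,0],[0,0,0],0.0918],[[0,0,0],[0,0,0],0.0918],[[0,0,0],[0,0,0],0.0918],[[0,0,0],[0,0,0],0.0918],[[0,0,0],[0,0,0],0.0918],[[0,0,0],[0,0,0],0.0918]]'
python3 -m pendant '[[[0,0,-0.02],[0,0,0],0.0918],[[0,0,-0.05],[0,0,0],0.0918],[[0,0,-0.09],[0,0,0],0.0918],[[0,0,-0.13],[0,0,0],0.0918],[[0,-0.04,-0.16],[0,0,0],0.0918],[[0,-0.08,-0.16],[0,0,0],0.0918],[[0,-0.12,-0.16],[0,0,0],0.0918],[[0,-0.12,-0.16],[0,0,0],0.0918]]'
python3 - <<'E'
from plant import *
import cv2
cv2.imwrite("pics/s6.png",cv2.resize(capture("scene")["color"][130:350,190:450,::-1],None,fx=3,fy=2.7,interpolation=3))
E
```

```text
time: 11.63
tool_pos: [487.0, -279.3, 289.1]
tcp_rot: [-3.137, -0.002, 1.541]
contact_force: [-0.1, 0.7, -0.0]
grip_width: 24.9
time: 12.22
tool_pos: [487.4, -280.1, 288.9]
tcp_rot: [-3.138, -0.001, 1.541]
contact_force: [0.8, -0.4, -0.1]
grip_width: 66.9
time: 12.88
tool_pos: [363.5, -275.5, 449.7]
tcp_rot: [-3.135, -0.001, 1.539]
contact_force: [1.5, -0.7, 0.0]
grip_width: 91.9
```

View pics/s6.png

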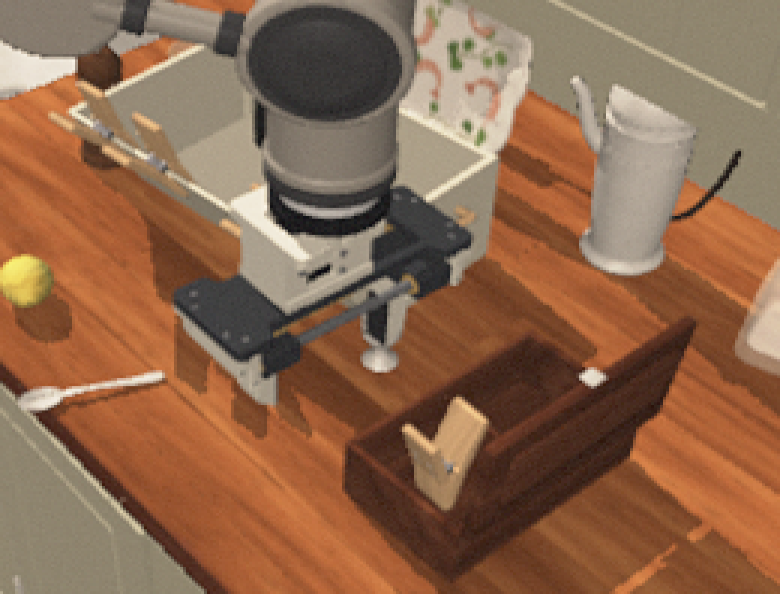

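```bash
python3 -m pendant '[[[0,-0.03,0],[0,0,0],0.0918],[[0,-0.03,0],[0,0,0],0.0918],[[0,-0.03,0],[0,0,0],0.0918],[[0,-0.03,0],[0,0,0],0.0918],[[0,-0.03,0],[0,0,0],0.0918],[[0,-0.03,0],[0,0,0],0.0918],[[0,-0.03,0],[0,0,0],0.0918]]'
python3 - <<'E'
from plant import *
import cv2
cv2.imwrite("pics/t7.png",cv2.resize(capture("top")["color"][170:300,160:420,::-1],None,fx=3,fy=3,interpolation=3))
E
```

```text
time: 13.52
tool_pos: [338.7, -275.8, 449.1]
tcp_rot: [-3.137, -0.001, 1.542]
contact_force: [0.3, -0.0, 0.4]
grip_width: 91.6
```

View pics/t7.png

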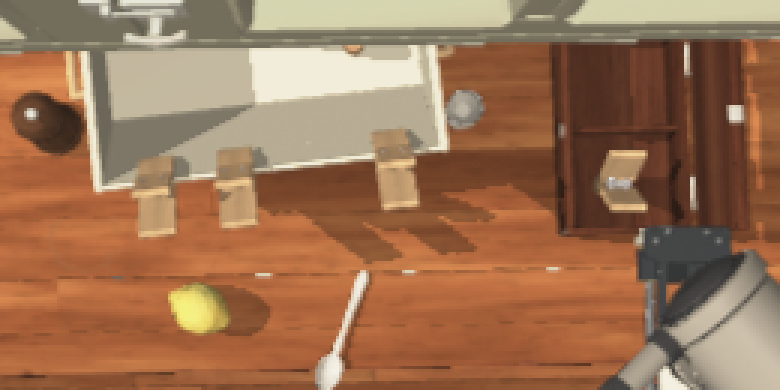

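Clips 1, 2 and 4 sit exactly as they did at the start (tail ends at (156,237), (237,226) and (399,207)). Quarter 3 is bare. The slack clip lies in the near compartment at about (622,182), and the mill, egg cup and lemon have not moved.

```bash
python3 -c "
from plant import *
close_job()"
```

```text
the job is handed in; nothing more can be done
```

The slack clip was the one on rim_3. I took it off the rim and dropped it into the near compartment of the odds box, then handed the job in at about 13.6 s.

- **Finding it:** I pushed one tail of each clip sideways and read the wrist force. Clips 1, 2 and 4 pushed back with about 7.6–8 N and clip 3 with about 1.5 N. My first try, squeezing clip 1 and watching the finger opening, told me nothing.
- **Last checks:** In the final top picture clips 1, 2 and 4 look exactly as they did at the start, and quarter 3 is bare. The slack clip lies in the box, the mill, egg cup and lemon are in place, and the robot was clear with about 0.5 N at the wrist.
- **Not checked:** I did not measure the clamping force of the three sound clips again after the pushes. The tumbler was hidden from the top and scene cameras at the end, but the arm never went near it.

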